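# Scan a boxed drive in, then hold the test jig's sprung dial at its third position

## Robot

A 7-joint arm with a two-finger parallel gripper is mounted at the origin on the work surface. World frame = base frame: x ahead of the robot, y to its left, z up, the work surface at z = 0. Lengths are in m, angles in rad, forces in N, time in s.
With the tool pointing down it reaches from about 0.425 to 0.95 m from the base axis. Payload 4.7 kg.
Tool frame: the origin (TCP) lies on the centre line of the jaws, within the pads' length; the fingertips stand robot.nose_length ahead of it and the grasp point (between the pads) lies 8 mm behind it (robot.nose_length is the distance from the TCP to the fingertips, in m); z points along the fingers, y is the line along which they close (so a half turn about z gives the same grasp; the last joint's range is limited). The gripper opens to 85 mm and grips with 20 to 120 N. Pads are 22 mm wide; open, the fingers measure 114 mm over their backs; the gripper's body (76 mm by 85 mm) begins 54 mm behind the grasp point. The pads swing forward as they close: fully open they stand 13 mm farther back than shut.
Start: joints at [1.16, 0.469, -0.049, 1.532, 0.024, 1.141, -0.082], TCP at [0.252, -0.626, 0.21] pointing down, gripper open.
Joint ranges: [-2.59, 2.59], [-0.33, 1.99], [-1.39, 1.29], [0.1, 2.45], [-1.04, 4.18], [0.21, 1.99], [-2.66, 2.66]. Speed limits (rad/s): [2.57, 2.57, 3.14, 3.14, 3.14, 3.14, 3.14].

## Interface

Orientations are given as [roll, pitch, yaw] about the fixed x, y, z axes, in that order (R = Rz(yaw) Ry(pitch) Rx(roll)).
In Python, from plant import robot gives the robot as it stands. Calls block until the motion is done:
- robot.goto(position, orientation): joint-space move of the TCP to a pose.
- robot.move_straight(position, vel=0.15, attitude=None, contact_N=None): straight line of the TCP; attitude=None keeps the orientation; vel is the mean speed in m/s. With contact_N (N) it stops when the force on the tool has changed by that much, and returns True; else False.
- robot.move_joints(angles): joint-space move.
- robot.grip(opening, strength=None): opening from 0.0 (shut) to 1.0 (fully open); strength is the grip in N (None keeps the last); returns when the fingers have stopped.
- robot.sleep(seconds).
- robot.inverse_kinematics(position, orientation): joint angles nearest the present ones, or None.
- robot.sense(): the state.
- robot.grab_frame(name): name is "scene" or "top"; returns a dict with "image" (400x640x3 uint8, red, green, blue), "range_z" (400x640 float32, m along the optical axis (not along the pixel's ray), 0 where there is no reading), "fx", "fy", "cx", "cy" (pixels), "dist_coeffs" ([k1, k2, p1, p2, k3] as OpenCV has them; the pictures are not rectified), "R" (3x3) and "t" (3): a world point X has camera coordinates R X + t. Camera axes: x right, y down, z forward; pixel columns grow to the right and rows downward; lengths in m; the calibration is good to about 2 mm. A picture is of the moment at which its call begins.
A pose or a line that the arm cannot do raises robot.IKError and nothing moves.
- robot.close_job(): hands the job in; it is judged then, once.
The state is a dict: "t": time; "joint_pos": joint angles; "joint_velocities": joint speeds; "effort": joint torques, N m; "tcp_pos": TCP position; "tcp_rot": TCP orientation; "wrist_force": force on the tool from outside, world axes, zero at the start; "torque": the same for the moment, N m; "opening": opening from 0.0 (shut) to 1.0 (fully open); "gripper_force": force on a finger pad.
Only numpy, scipy, OpenCV 4.12 (cv2) and the standard library are available. Lean on these libraries where they do the work, as an engineer would, in place of code of your own. Each camera call takes 0.05 s, during which the arm holds its last target. There are 200 camera calls.

## Task

Book the boxed drive in by pulling the orange trigger of the clamped barcode scanner fully in and letting it spring right back out. Then turn the red lever dial of the test jig clockwise from its white rest mark, past the two yellow marks to the green third mark (never on to the red mark), and hold it there against its return spring: finish while still holding the lever at the green mark. Leave the cartons, the contactor, the tape and the screwdriver where they are.

Things in the scene. Friction and masses are not known exactly. Their poses are not given: they have to be found in the camera images.
- scanner: Yellow and black barcode scanner lying on its side, clamped in a fixed stand; origin at the centre of the stand's underside (base 150 x 200 x 12 mm). x = nose direction (a carton stands there), y = along the grip, z up. Black grip at 120 mm height, 28 mm thick along x, 30 mm high, free underneath for 90 mm, between head (top at 154 mm) and end clamp (top at 138 mm). Yawed, never tilted.
- squeeze_point (a point): Where to squeeze, at grip mid height (120 mm up): take it from above, closing along x, fingers 60 to 85 mm apart. Scanner's axes. From here the grip's back is at x -19.5 mm and its front at +8.5 mm; the trigger's front is at +33 mm when out, +21 mm when in. Head begins at y -46 mm, end clamp at y +58 mm.
- trigger (a joint): Orange trigger, 56 mm long, 8 mm thick, 22 mm high, in front of the grip, hinged on an upright pin beside the head: 0 rad is out (at rest), 0.28 rad fully in, against the grip. It springs back by itself; at squeeze_point it needs about 3 N to start and 7 N fully in, about 12 mm of travel there.
- dial_axis (a point): Fixed point on the dial's upright turning axis at lever grip height (106 mm above the table, 36 mm above the jig's top). Jig's axes, z up. The lever points from the axis at 180 + 34.4 degrees (counter-clockwise from jig x, seen from above) at rest and turns clockwise; at the green mark it points at 180 - 34.4 degrees.
- dial_grip (a point): Where to take the red lever: 55 mm out from the axis, mid width, 23 mm under its top edge; moves with the dial; its x axis points along the lever to the turning axis, z up. The lever is an upright bar 14 mm thick, from 9 to 59 mm above the jig's top, reaching 82 mm from the axis; black round hub of 30 mm radius. It can be pinched across from above or pushed on its side.
- dial (a joint): Dial angle, clockwise seen from above: 0 rad at rest (white mark), felt detents at 0.4 and 0.8 (yellow marks), 1.2 (green, wanted), 1.6 (red, forbidden). The spring drives it back to 0 whenever let go, with about 3 to 6 N at dial_grip, least near each detent and most just past it.
- jig: Fixed test jig, grey box 250 x 240 x 70 mm with flat dark steel top; origin at the centre of its underside; x points from the dial to the black drive at its rear, y to the left of that. Dial axis at x -10 mm, y 0. Flat coloured marks 100 mm from the axis: white (rest), yellow, yellow, green, red, each 22.9 degrees on, clockwise.
- carton: Loose brown carton with label, 65 x 110 x 130 mm, standing in front of the scanner's nose; origin at the centre of its underside. Leave alone.
- green_box: Loose green carton 90 x 110 x 70 mm; origin at the centre of its underside. Leave alone.
- white_box: Loose white carton 60 x 70 x 100 mm; origin at the centre of its underside. Leave alone.
- contactor: Loose grey and black contactor 50 x 45 x 65 mm standing on the jig's rear rail beside the drive; origin at the centre of its underside. Leave alone.
- tape: Loose roll of clear tape lying flat, 96 mm across, 45 mm high; origin at the centre of its underside. Leave alone.
- driver: Loose screwdriver lying on the table. Leave alone.
Things that resemble listed ones, but are neither listed nor needed, are in the scene too. Leave any brown or turquoise look-alike of the scanner alone.

How it is judged:
On the way, in this order (a step that is already met when the one before it is completed fails the run):
1. the scanner's trigger is pulled fully in (value of joint trigger above 0.22 rad), for 0.2 s.
2. the trigger has sprung back out (value of joint trigger below 0.05 rad), for 0.2 s.
3. the dial is at the green third mark, held by the fingers (value of joint dial between 1.08 and 1.32 rad and contact force between the fingers and dial above 1 N), for 0.3 s.
At the end, for the whole second after the job is handed in: The dial is held still by the fingers (more than 1 N on it) at the green third mark, 1.2 rad within 0.12 rad, and the scanner's trigger is out (below 0.05 rad) (all of step 3 and velocity of joint dial between -0.15 and 0.15 rad/s and value of joint trigger below 0.05 rad); the arm keeps its last pose, push and grip.
It fails at once if the dial is turned on to the red mark (value of joint dial above 1.45 rad).
It fails at once if a carton, the contactor, the tape or the screwdriver is moved by more than 30 mm (distance of any of carton, green_box, white_box, contactor, tape, driver from where it was at the start of the episode above 0.03 m).
It also fails if it takes over 46 s, if anything falls off the work surface, if the arm or the gripper's body presses on something with over 40 N, if the wrist force passes 120 N, or if a joint passes its speed limit or range.

## Working session

There is one attempt and no reset: what is moved stays moved. The work goes in short steps, each a Python script; the robot and the scene stay as the last script left them, time stands still between calls to the robot, and variables do not carry over. Pictures are saved under pics/ and viewed, at most 10 in all, crops included, and the job is handed in when it is done.

```bash
mkdir -p pics; ls; python3 - <<'E'
from plant import robot
import numpy as np, cv2
for n in("scene","top"):
    f=robot.grab_frame(n); np.savez(f"pics/{n}0.npz",**f)
    cv2.imwrite(f"pics/{n}0.png",cv2.cvtColor(f["image"],cv2.COLOR_RGB2BGR))
    print(n,f["fx"],f["fy"],f["cx"],f["cy"],f["dist_coeffs"],(f["R"]).round(3).tolist(),f["t"], (-f["R"].T@f["t"]).round(3))
s=robot.sense();print(s["t"],s["tcp_pos"],s["tcp_rot"],robot.nose_length)
E
```

```text
pics
scene 505.68908360005236 505.68908360005236 319.94867526376447 200.66363125134538 [-0.14441276  0.          0.          0.          0.        ] [[0.856, 0.518, -0.004], [0.333, -0.557, -0.761], [-0.396, 0.649, -0.649]] [-0.46012534 -0.0973501   2.00442454] [ 1.22  -1.118  1.225]
top 479.8009508932686 479.8009508932686 316.9131581388328 190.670204596566 [0.05107836 0.         0.         0.         0.        ] [[0.018, -1.0, -0.02], [-0.991, -0.016, -0.134], [0.133, 0.022, -0.991]] [0.01634785 0.5313644  1.57766105] [ 0.316 -0.01   1.635]
0.1 [ 0.25129067 -0.62586147  0.20931424] [-3.13973323e+00  8.38175095e-05  3.81835020e-01] 0.011
```

View pics/scene0.png

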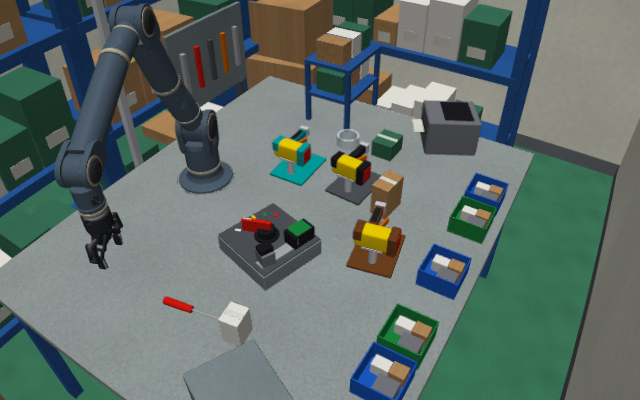

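View pics/top0.png

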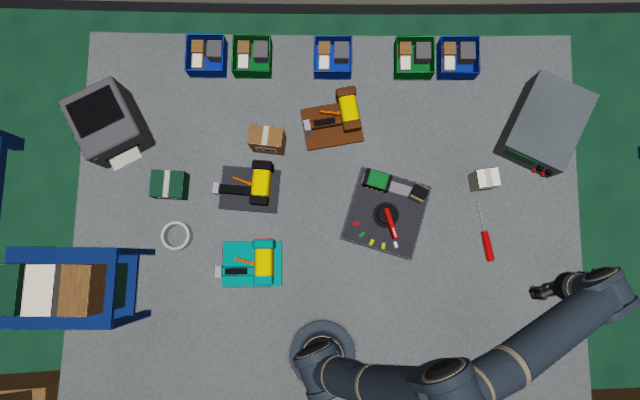

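The scene shows three scanners. In the top view they are turquoise at (252,263), black/yellow on a dark base at (250,188), and brown at (333,120). The target is the black/yellow one at (250,188): its body is yellow and black, and the carton at (267,138) stands at its nose. The jig is at (386,213), with the red lever at (391,222) pointing to the white mark at (396,244). I'll confirm this in an enlarged crop.

```bash
cat > h.py <<'E'
import numpy as np, cv2
def load(n): return dict(np.load(f"pics/{n}.npz"))
def K(f): return np.array([[f["fx"],0,f["cx"]],[0,f["fy"],f["cy"]],[0,0,1.]])
def plane(f,uv,z):
    p=cv2.undistortPoints(np.float64(uv).reshape(-1,1,2),K(f),f["dist_coeffs"])[:,0]
    d=np.c_[p,np.ones(len(p))]@f["R"]; c=-f["R"].T@f["t"]
    return c+d*((z-c[2])/d[:,2])[:,None]
def cloud(f):
    h,w=f["range_z"].shape; g=np.stack(np.meshgrid(np.arange(w),np.arange(h)),-1).reshape(-1,1,2).astype(float)
    p=cv2.undistortPoints(g,K(f),f["dist_coeffs"])[:,0]; r=f["range_z"].reshape(-1,1)
    X=(np.c_[p,np.ones(len(p))]*r-f["t"])@f["R"]; X[r[:,0]==0]=np.nan
    return X.reshape(h,w,3)
def proj(f,X): return cv2.projectPoints(np.float64(X).reshape(-1,1,3),cv2.Rodrigues(f["R"])[0],f["t"],K(f),f["dist_coeffs"])[0][:,0]
def hsv(f): return cv2.cvtColor(f["image"],cv2.COLOR_RGB2HSV)
E
python3 - <<'E'
from h import *
t=load("top0");s=load("scene0")
def crop(f,x,y,w,h): return cv2.resize(cv2.cvtColor(f["image"][y:y+h,x:x+w],cv2.COLOR_RGB2BGR),(400,300),interpolation=cv2.INTER_CUBIC)
cv2.imwrite("pics/crop.png",np.vstack([np.hstack([crop(t,200,120,100,75+25)[:300] if 0 else crop(t,205,140,100,75),crop(t,330,160,120,90+10-10)]),np.hstack([crop(s,320,130,100,75),crop(s,210,195,120,90)])]))
for n,f,b in(("top",t,[(205,140,305,215),(330,160,450,270)]),("scene",s,[(320,130,385,205),(210,195,330,290)])):
    H=hsv(f);C=cloud(f)
    for bi,(x0,y0,x1,y1) in enumerate(b):
        for c,lo,hi in(("red",(0,170,90),(5,255,255)),("orange",(8,170,120),(17,255,255)),("yellow",(22,150,120),(32,255,255)),("green",(50,100,50),(80,255,255))):
            m=np.zeros(H.shape[:2],np.uint8); m[y0:y1,x0:x1]=cv2.inRange(H,lo,hi)[y0:y1,x0:x1]
            k,L,st,ce=cv2.connectedComponentsWithStats(m)
            for i in range(1,k):
                if st[i,4]>5:
                    P=C[L==i]; print(n,bi,c,st[i,4],ce[i].round(1),np.nanmedian(P,0).round(3),"z",np.nanpercentile(P[:,2],[5,95]).round(3))
E
```

```text
top 0 orange 52 [242.3 180.5] [0.547 0.26  0.131] z [0.124 0.136]
top 0 yellow 460 [260.2 182.1] [0.54  0.201 0.153] z [0.146 0.158]
top 1 red 127 [389.3 219.8] [ 0.433 -0.204  0.127] z [0.106 0.132]
top 1 red 13 [355.7 222.9] [ 0.422 -0.104  0.072] z [0.068 0.077]
top 1 yellow 19 [371.1 241.7] [ 0.362 -0.153  0.071] z [0.068 0.076]
top 1 yellow 18 [383.  245.5] [ 0.351 -0.192  0.071] z [0.065 0.074]
top 1 green 326 [377.3 179.2] [ 0.558 -0.166  0.13 ] z [0.124 0.135]
top 1 green 19 [361.4 233.8] [ 0.387 -0.121  0.073] z [0.069 0.077]
scene 0 red 68 [366.6 173.3] [0.613 0.2   0.123] z [0.1   0.146]
scene 0 orange 22 [361.9 156.8] [0.556 0.273 0.13 ] z [0.125 0.134]
scene 0 yellow 428 [347.  165.8] [0.54  0.181 0.146] z [0.101 0.157]
scene 0 green 11 [383.1 132.2] [0.514 0.551 0.072] z [0.068 0.076]
scene 0 green 237 [378.5 147.1] [0.531 0.472 0.048] z [0.01  0.075]
scene 1 red 11 [275.9 214.4] [ 0.425 -0.102  0.072] z [0.07  0.074]
scene 1 red 295 [255.1 224.5] [ 0.421 -0.215  0.114] z [0.087 0.131]
scene 1 yellow 12 [253.2 216.5] [ 0.364 -0.152  0.073] z [0.068 0.076]
scene 1 green 17 [264.4 213.9] [ 0.389 -0.121  0.071] z [0.067 0.076]
scene 1 green 239 [298.9 227.5] [ 0.563 -0.168  0.13 ] z [0.126 0.135]
```

View pics/crop.png

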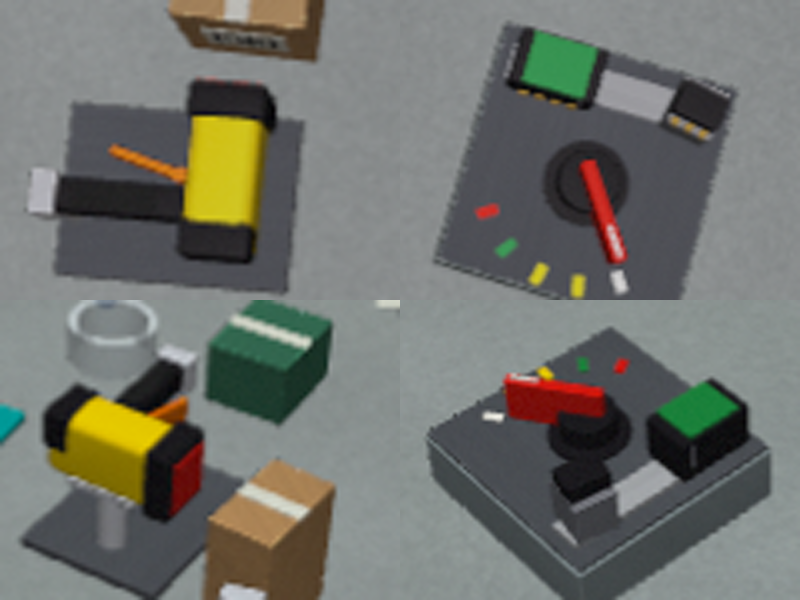

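The crop confirms it: the black/yellow scanner on the dark base has its orange trigger at top (242,180) and its white end clamp at about (215,188). The lever is at the white mark, with the green mark at top (361,234). Next I'll fit the poses.

```bash
python3 - <<'E'
from h import *
t=load("top0");s=load("scene0")
# jig from marks
M=np.array([[.4235,-.103],[.388,-.121],[.363,-.1525],[.351,-.192]])
a=np.pi+np.radians(34.4)-np.array([1.6,1.2,.8,.4]); m=.1*np.c_[np.cos(a),np.sin(a)]
mc,Mc=m-m.mean(0),M-M.mean(0); S=mc.T@Mc; yaw=np.arctan2(S[0,1]-S[1,0],S[0,0]+S[1,1])
R=np.array([[np.cos(yaw),-np.sin(yaw)],[np.sin(yaw),np.cos(yaw)]]); ax=M.mean(0)-R@m.mean(0)
print("jig yaw",np.degrees(yaw),"axis",ax,"res",(m@R.T+ax-M).round(4).tolist())
# lever top centre via top view, z=.129 plane
H=hsv(t); mk=np.zeros((400,640),np.uint8); mk[190:245,375:402]=(cv2.inRange(H,(0,150,70),(6,255,255))|cv2.inRange(H,(174,150,70),(180,255,255)))[190:245,375:402]
ys,xs=np.nonzero(mk); P=plane(t,np.c_[xs,ys],.129)[:,:2]; r=cv2.minAreaRect(P.astype(np.float32)); print("lever",r)
vx=cv2.fitLine(P.astype(np.float32),cv2.DIST_L2,0,.01,.01).ravel(); print("lever dir",np.degrees(np.arctan2(vx[1],vx[0])),"exp",np.degrees(yaw)+34.4)
# scanner
C=cloud(t); V=H[...,2]; box=np.zeros((400,640),bool); box[155:222,205:290]=True
sat=H[...,1]
dark=box&(V<60)&(C[...,2]>.1)&(C[...,2]<.145)
k,L,st,ce=cv2.connectedComponentsWithStats(dark.astype(np.uint8)); 
for i in range(1,k):
    if st[i,4]>40:
        y,x=np.nonzero(L==i);P=plane(t,np.c_[x,y],.135)[:,:2];r=cv2.minAreaRect(P.astype(np.float32));print("dark",st[i],r,cv2.boxPoints(r).round(3).tolist())
def pr(name,mask,z):
    k,L,st,ce=cv2.connectedComponentsWithStats(mask.astype(np.uint8)); i=1+np.argmax(st[1:,4]); y,x=np.nonzero(L==i)
    P=plane(t,np.c_[x,y],z)[:,:2];r=cv2.minAreaRect(P.astype(np.float32)); print(name,st[i],np.nanmedian(C[L==i][:,2]),P.mean(0).round(4),r,cv2.boxPoints(r).round(3).tolist())
pr("yellow",box&(cv2.inRange(H,(22,100,80),(34,255,255))>0),.154)
pr("clamp",box&(V>150)&(sat<60)&(C[...,2]>.1),.138)
pr("orange",box&(cv2.inRange(H,(6,130,80),(18,255,255))>0),.131)
pr("base",box&(V>60)&(V<110)&(C[...,2]<.04),.012)
print(V[160:216:6,215:285:6])
E
```

```text
jig yaw -16.300923434595063 axis [ 0.45133261 -0.19917433] res [[-0.0004, -0.0003], [-0.0001, -0.0008], [-0.0002, -0.0001], [0.0007, 0.0012]]
lever ((0.4199274778366089, -0.2070085108280182), (0.09902102500200272, 0.019790198653936386), 18.236000061035156)
lever dir 15.47076 exp 18.099076565404935
dark [219 184  32  12 294] ((0.5175681710243225, 0.2836645245552063), (0.09910539537668228, 0.029881061986088753), 86.1134033203125) [[0.49900001287460327, 0.23499999940395355], [0.5289999842643738, 0.2329999953508377], [0.5360000133514404, 0.3319999873638153], [0.5059999823570251, 0.33399999141693115]]
yellow [251 169  21  28 515] 0.15207514195547114 [0.5387 0.1985] ((0.5387692451477051, 0.19814375042915344), (0.06047968193888664, 0.08570097386837006), 87.36548614501953) [[0.4950000047683716, 0.17000000178813934], [0.5799999833106995, 0.16599999368190765], [0.5830000042915344, 0.22599999606609344], [0.4970000088214874, 0.23000000417232513]]
clamp [212 182   7  11  66] 0.13813507048792806 [0.5239 0.3453] ((0.5239119529724121, 0.3452119827270508), (0.03189568966627121, 0.01884733885526657), 
[... 684 characters left out ...]
86.259521484375) [[0.45500001311302185, 0.16200000047683716], [0.6060000061988831, 0.15199999511241913], [0.6190000176429749, 0.3529999852180481], [0.46799999475479126, 0.3619999885559082]]
[[145 143 142 150 145 143 141  75 100 142 140 140]
 [140 144  91 102 121 143  97  38  42  40 143 141]
 [143 142  88  88  86  85  85 209 208 167  86 128]
 [143 115  88 157 156  87  87 209 208 141  87 143]
 [183  48  58  87  88  83 182 208 208 111  85 142]
 [184  38  34  35  35  42 167 208 208  96  85 141]
 [144  86  85  87  86  81  39  46  94  91  87 141]
 [143  84  87  85  85  85  40  42  44  75  84 141]
 [142  78  84  86  86  84  87  87  85  84  84 143]
 [142 145 145 144 141 143 142 139 147 142 136 141]]
```

```bash
python3 - <<'E'
from plant import robot
import numpy as np
ax=np.array([.4513,-.1992])
def lever(th,r=.055): return ax+r*np.array([np.cos(th),np.sin(th)])
# feasibility
for z in(.098,.2):
  for th in np.radians([198.1,160,129.3,125]):
    for k in(0,np.pi):
        q=robot.inverse_kinematics([*lever(th),z],[np.pi,0,th-k]); print(z,round(np.degrees(th)),k>0,None if q is None else np.round(q,2))
yaw=np.radians(-3.74); p=[.5233,.2771]
best=None
for y in(yaw+np.pi/2,yaw-np.pi/2):
    for z in(.28,.112):
        q=robot.inverse_kinematics([*p,z],[np.pi,0,y]); print(np.degrees(y),z,None if q is None else np.round(q,2))
robot.grip(1.0,25)
s=robot.sense(); robot.move_straight([.30,-.60,.32],vel=.3)
robot.goto([*p,.28],[np.pi,0,yaw+np.pi/2]); s=robot.sense(); print(s["t"],s["tcp_pos"],s["tcp_rot"],s["opening"])
E
```

```text
0.098 198 False [ 1.07  0.36 -0.79  2.12  0.36  0.79  1.94]
0.098 198 True [ 0.62  0.27 -0.25  2.14  0.1   0.74 -0.95]
0.098 160 False [ 0.92  0.31 -0.69  2.16  0.28  0.76  1.27]
0.098 160 True [ 0.48  0.24 -0.17  2.18  0.06  0.72 -1.66]
0.098 129 False [ 0.79  0.31 -0.62  2.15  0.26  0.76  0.7 ]
0.098 129 True [ 0.34  0.25 -0.09  2.17  0.03  0.72 -2.23]
0.098 125 False [ 0.78  0.31 -0.61  2.14  0.26  0.76  0.61]
0.098 125 True [ 0.33  0.25 -0.08  2.17  0.03  0.73 -2.3 ]
0.2 198 False [ 1.12  0.19 -0.8   2.01  0.17  1.    2.13]
0.2 198 True [ 0.66  0.13 -0.28  2.03  0.04  0.98 -0.9 ]
0.2 160 False [ 0.99  0.15 -0.72  2.05  0.12  0.99  1.43]
0.2 160 True [ 0.53  0.1  -0.21  2.07  0.03  0.98 -1.62]
0.2 129 False [ 0.84  0.15 -0.63  2.04  0.11  0.99  0.85]
0.2 129 True [ 0.42  0.11 -0.17  2.06  0.02  0.98 -2.21]
0.2 125 False [ 0.83  0.15 -0.62  2.03  0.11  0.99  0.76]
0.2 125 True [ 0.41  0.11 -0.16  2.05  0.02  0.98 -2.3 ]
86.26 0.28 [ 0.21  0.48 -1.09  1.61  0.44  1.32 -1.01]
86.26 0.112 [ 0.21  0.73 -1.15  1.79  0.74  1.12 -1.25]
-93.74 0.28 [ 0.25  0.52 -1.17  1.6   0.49  1.35  2.09]
-93.74 0.112 [ 0.23  0.75 -1.18  1.79  0.77  1.14  1.87]
4.0417 [0.52395173 0.27619242 0.27981359] [-3.14155633e+00  4.16739646e-04  1.50370980e+00] 0.9991012625652603
```

```bash
python3 - <<'E'
from plant import robot
import numpy as np
print(robot.move_straight([.5233,.2771,.112],vel=.12,contact_N=8)); s=robot.sense(); print(s["t"],s["tcp_pos"],s["wrist_force"])
if s["tcp_pos"][2]<.12:
    robot.grip(0.3,30); robot.sleep(.5); s=robot.sense(); print(s["t"],s["opening"],s["gripper_force"],s["wrist_force"],s["tcp_pos"])
E
```

```text
False
5.5917 [0.52371608 0.27748731 0.11278109] [-0.37270926  0.35603167 -0.20245221]
6.6833 0.3089379267569032 26.4958655834198 [-9.57501833 -0.96366759  7.92853167] [0.51866318 0.27771663 0.11224292]
```

```bash
python3 - <<'E'
from plant import robot
from h import *
o=[]
for n,(x,y) in(("scene",(310,110)),("top",(205,140))):
    f=robot.grab_frame(n); np.savez(f"pics/{n}1.npz",**f)
    o.append(cv2.resize(cv2.cvtColor(f["image"][y:y+90,x:x+80],cv2.COLOR_RGB2BGR),(400,450),interpolation=cv2.INTER_CUBIC))
cv2.imwrite("pics/sq.png",np.hstack(o)); print(robot.sense()["opening"],robot.sense()["gripper_force"])
E
```

```text
0.3060357826336902 26.49508684873581
```

View pics/sq.png

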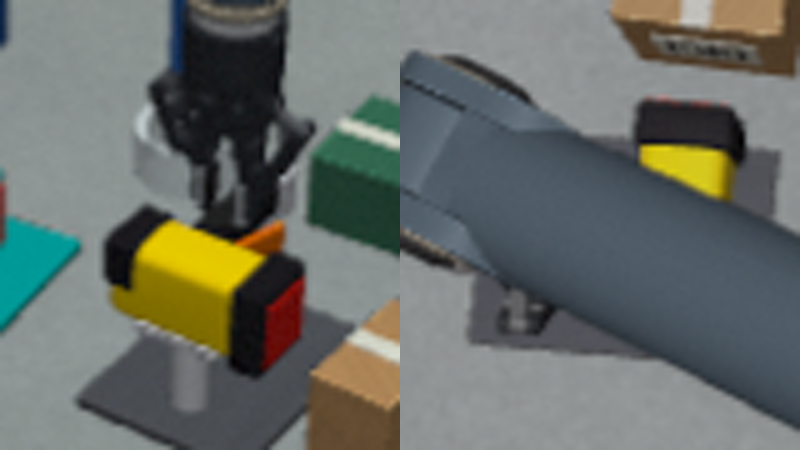

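The fingers are around the grip, but the orange at scene (363,157) looks nearly unchanged. I'll compare the masks numerically.

```bash
python3 - <<'E'
from h import *
for n in("scene0","scene1"):
    f=load(n);m=cv2.inRange(hsv(f),(6,130,80),(18,255,255));m[:145]=0;m[170:]=0;m[:,:350]=0;m[:,375:]=0
    y,x=np.nonzero(m);P=plane(f,np.c_[x,y],.131);print(n,len(x),x.min(),x.max(),y.min(),y.max(),P.mean(0).round(3))
    C=cloud(f)[m>0]; print(np.c_[x,y,(C*1000).round()][:40:2].astype(int).tolist())
f=load("scene0")
for ang,tag in((0,"out"),(.28,"in")):
    c,s=np.cos(np.radians(-3.74)),np.sin(np.radians(-3.74))
    for y in(-.04,-.02,0,.01):
        xf=.033-(ang>0)*.012*(y+.046)/.046-.012*0
        print(tag,y,proj(f,[[.5233+c*xf-s*y,.2771+s*xf+c*y,.131]]).round(1).tolist())
# dark things near front finger in scene1
f=load("scene1");C=cloud(f)
m=(np.abs(C[...,0]-.54)<.09)&(np.abs(C[...,1]-.277)<.04)&(C[...,2]>.1)&(C[...,2]<.19)
y,x=np.nonzero(m);P=C[m];H=hsv(f)[m]
for lo in np.arange(.1,.19,.01):
    k=(P[:,2]>=lo)&(P[:,2]<lo+.01)
    if k.sum(): print(round(lo,2),k.sum(),"x",np.percentile(P[k,0],[2,98]).round(3),"y",np.percentile(P[k,1],[2,98]).round(3))
E
```

```text
scene0 38 357 366 154 160 [0.56  0.27  0.131]
[[365, 154, 561, 288, 136], [364, 155, 561, 280, 136], [366, 155, 562, 293, 129], [362, 156, 554, 277, 131], [364, 156, 559, 284, 128], [366, 156, 564, 290, 126], [360, 157, 550, 269, 130], [362, 157, 558, 268, 133], [364, 157, 560, 282, 125], [366, 157, 564, 291, 121], [358, 158, 549, 254, 134], [360, 158, 553, 262, 130], [362, 158, 556, 273, 125], [364, 158, 557, 289, 115], [366, 158, 565, 290, 118], [360, 159, 552, 265, 124], [362, 159, 554, 279, 116], [364, 159, 561, 282, 117], [362, 160, 558, 272, 117]]
scene1 38 357 366 154 160 [0.56  0.27  0.131]
[[365, 154, 558, 294, 131], [364, 155, 559, 282, 134], [366, 155, 565, 288, 133], [362, 156, 557, 271, 135], [364, 156, 562, 278, 133], [366, 156, 564, 290, 126], [360, 157, 552, 264, 133], [362, 157, 555, 274, 128], [364, 157, 557, 289, 120], [366, 157, 561, 298, 116], [358, 158, 546, 260, 130], [360, 158, 552, 264, 129], [362, 158, 555, 276, 123], [364, 158, 560, 283, 120], [366, 158, 564, 292, 116], [360, 159, 550, 270, 120], [362, 159, 558, 269, 124], [364, 159, 558, 287, 112], [362, 160, 552, 283, 108]]
out -0.04 [[356.6, 161.6]]
out -0.02 [[359.5, 159.0]]
out 0 [[362.3, 156.4]]
out 0.01 [[363.7, 155.1]]
in -0.04 [[356.3, 161.5]]
in -0.02 [[357.9, 158.4]]
in 0 [[359.5, 155.4]]
in 0.01 [[360.3, 153.9]]
0.1 3 x [0.531 0.552] y [0.284 0.316]
0.11 17 x [0.53  0.563] y [0.271 0.313]
0.12 33 x [0.522 0.565] y [0.259 0.315]
0.13 61 x [0.504 0.563] y [0.25  0.315]
0.14 28 x [0.493 0.545] y [0.259 0.289]
0.15 24 x [0.497 0.548] y [0.262 0.289]
0.16 26 x [0.496 0.547] y [0.266 0.293]
0.17 21 x [0.493 0.553] y [0.262 0.288]
0.18 58 x [0.475 0.566] y [0.262 0.292]
```

The trigger did not move, because the front finger sits between the trigger and the grip. I'll release gently, lift, and see where the fingertips really are at each opening.

```bash
python3 - <<'E'
from plant import robot
from h import *
robot.grip(0.37,20); s=robot.sense(); print(s["opening"],s["gripper_force"],s["wrist_force"],s["tcp_pos"])
p=s["tcp_pos"]; print(robot.move_straight([p[0],p[1],.20],vel=.12,contact_N=15))
robot.grip(1.0,25); s=robot.sense(); print(s["t"],s["tcp_pos"],s["tcp_rot"],s["opening"])
f=robot.grab_frame("scene"); np.savez("pics/scene2.npz",**f)
cv2.imwrite("pics/up.png",cv2.resize(cv2.cvtColor(f["image"][80:200,300:420],cv2.COLOR_RGB2BGR),(600,600),interpolation=cv2.INTER_CUBIC))
C=cloud(f); m=(np.abs(C[...,0]-.52)<.09)&(np.abs(C[...,1]-.277)<.04)&(C[...,2]>.16)&(C[...,2]<.26);P=C[m]
for lo in np.arange(.16,.26,.01):
    k=(P[:,2]>=lo)&(P[:,2]<lo+.01)
    if k.sum(): print(round(lo,2),k.sum(),"x",np.sort(P[k,0])[::max(1,k.sum()//12)].round(3),"y",np.percentile(P[k,1],[2,98]).round(3))
E
```

```text
0.3703859547754663 3.0774271488189697 [-5.98814954  0.5360035   2.32122169] [0.52057352 0.27777433 0.11194347]
False
8.475 [0.5205581  0.27780303 0.19996862] [-3.14151675e+00 -1.03879220e-05  1.50554343e+00] 1.0031681263319059
0.23 6 x [0.471 0.476 0.476 0.478 0.564 0.569] y [0.269 0.296]
0.24 25 x [0.466 0.47  0.476 0.477 0.478 0.478 0.481 0.563 0.569 0.571 0.575 0.576
 0.577] y [0.265 0.29 ]
0.25 24 x [0.462 0.469 0.474 0.477 0.478 0.478 0.563 0.569 0.573 0.574 0.577 0.58 ] y [0.263 0.292]
```

View pics/up.png

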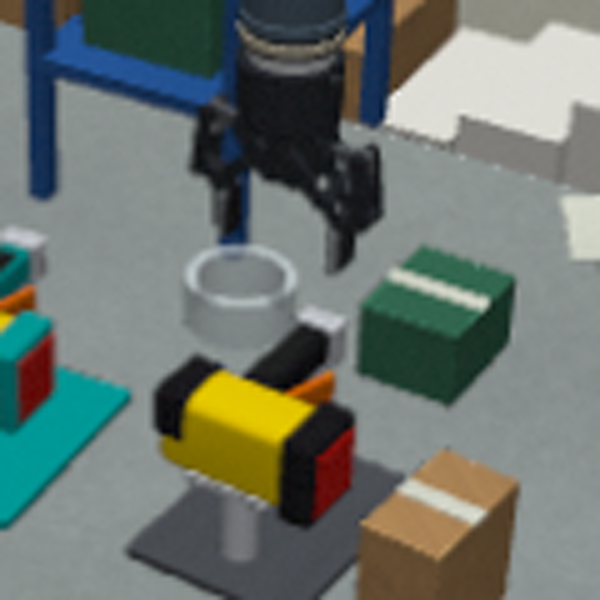

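```bash
python3 - <<'E'
from h import *
f=load("scene2")
for z in(.19,.2,.21,.22,.23,.24): print(z,proj(f,[[.567,.277,z],[.474,.277,z]]).round(1).tolist())
C=cloud(f)
print((C[126:140,364:371,2]*1000).round()); print((C[130,362:372]*1000).round().tolist()); print((C[132,362:372]*1000).round().tolist())
print("top band", [ (z,proj(f,[[.52,.277,z]]).round(1).tolist()) for z in (.25,.28,.3)])
E
```

```text
0.19 [[366.0, 143.8], [343.7, 136.6]]
0.2 [[366.1, 141.5], [343.7, 134.3]]
0.21 [[366.3, 139.2], [343.8, 132.0]]
0.22 [[366.4, 136.9], [343.9, 129.7]]
0.23 [[366.5, 134.6], [343.9, 127.4]]
0.24 [[366.7, 132.2], [344.0, 125.1]]
[[  3. 272. 273. 269. 278. 278. 278.]
 [  3. 272. 269. 270. 273. 266. 261.]
 [ -0. 264. 264. 264. 264. 266. 259.]
 [ -0. 261. 260. 264. 263. 262. 259.]
 [ -4. 252. 257. 257. 255. 255. 249.]
 [  8. 253. 254. 254. 254. 247. 251.]
 [  3. 243. 248. 245. 249. 243.   7.]
 [  0. 243. 245. 245. 246.   5.   7.]
 [  4. 236. 238.   5.   5.   4.  11.]
 [  2.   3.   1.   2.   7.   2.   0.]
 [  3.  -3.   3.  -4.  -1.   5.   2.]
 [  1.  -1.  -1.   1.   5.   8.   1.]
 [ -1.   0.   0.  -1.   2.   4.   1.]
 [ -0.   5.  -4.   3.   4.   3.   1.]]
[[381.0, 622.0, -0.0], [384.0, 628.0, -3.0], [387.0, 632.0, -4.0], [563.0, 270.0, 252.0], [569.0, 265.0, 257.0], [573.0, 266.0, 257.0], [574.0, 272.0, 255.0], [577.0, 273.0, 255.0], [576.0, 284.0, 249.0], [418.0, 639.0, 3.0]]
[[389.0, 608.0, -1.0], [397.0, 601.0, 6.0], [399.0, 608.0, 3.0], [563.0, 271.0, 243.0], [569.0, 266.0, 248.0], [571.0, 271.0, 245.0], [576.0, 268.0, 249.0], [575.0, 278.0, 243.0], [425.0, 616.0, 7.0], [420.0, 636.0, -5.0]]
top band [(0.25, [[355.2, 126.2]]), (0.28, [[355.5, 119.1]]), (0.3, [[355.8, 114.2]])]
```

The fingertips show at z≈0.235 (scene pixel (366,134)) with the TCP reading 0.200. The real gripper therefore sits about 32 mm higher than reported, and it closed over the top of the trigger. The x/y position is right. I'll go 32 mm lower and guard the move with contact detection.

```bash
python3 - <<'E'
from plant import robot
from h import *
print(robot.move_straight([.526,.2772,.080],vel=.12,contact_N=8)); s=robot.sense(); print(s["t"],s["tcp_pos"],s["wrist_force"])
if s["tcp_pos"][2]<.085:
    robot.grip(0.3,30); robot.sleep(.4); s=robot.sense(); print(s["t"],s["opening"],s["gripper_force"],s["wrist_force"],s["tcp_pos"])
    f=robot.grab_frame("scene"); np.savez("pics/scene3.npz",**f)
    m=cv2.inRange(hsv(f),(6,130,80),(18,255,255));m[:145]=0;m[170:]=0;m[:,:350]=0;m[:,375:]=0
    y,x=np.nonzero(m);print(len(x),x.min() if len(x) else 0,x.max() if len(x) else 0)
    cv2.imwrite("pics/sq2.png",cv2.resize(cv2.cvtColor(f["image"][100:200,310:410],cv2.COLOR_RGB2BGR),(500,500),interpolation=cv2.INTER_CUBIC))
E
```

```text
False
9.675 [0.52643904 0.27778883 0.08085588] [0.48023445 0.09659833 0.53931957]
10.5583 0.4667855083110122 33.52693498134613 [-3.03842016 -1.83858733  9.87604912] [0.52486187 0.27799843 0.08148061]
11 356 359
```

View pics/sq2.png

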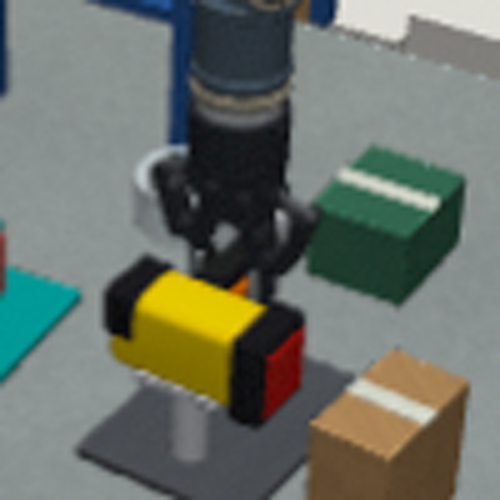

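The trigger is fully in: the opening is 0.467, about 40 mm, with the finger in front of the trigger. Next I'll release, check that it springs back, and move over the lever.

```bash
python3 - <<'E'
from plant import robot
from h import *
robot.grip(1.0,30); robot.sleep(.3)
robot.move_straight([.526,.2772,.24],vel=.2)
f=robot.grab_frame("scene")
m=cv2.inRange(hsv(f),(6,130,80),(18,255,255));m[:145]=0;m[170:]=0;m[:,:350]=0;m[:,375:]=0
y,x=np.nonzero(m);print("trigger px",len(x),x.min(),x.max(),y.min(),y.max())
ax=np.array([.4513,-.1992]); th=np.radians(198.1)
p=ax+.055*np.array([np.cos(th),np.sin(th)])
for d in(198.1,165,129.3):
    a=np.radians(d); print(d,robot.inverse_kinematics([*(ax+.055*np.array([np.cos(a),np.sin(a)])),.066],[np.pi,0,a-np.pi]))
robot.goto([*p,.17],[np.pi,0,th-np.pi]); robot.grip(.7)
s=robot.sense(); print(s["t"],s["tcp_pos"],s["tcp_rot"],s["opening"],s["joint_pos"])
f=robot.grab_frame("scene"); np.savez("pics/scene4.npz",**f)
cv2.imwrite("pics/d.png",cv2.resize(cv2.cvtColor(f["image"][170:280,200:330],cv2.COLOR_RGB2BGR),(650,550),interpolation=cv2.INTER_CUBIC))
E
```

```text
trigger px 38 357 366 154 160
198.1 [ 1.11182345  0.44975173 -0.86507128  2.14441959  0.50161213  0.75896581
 -1.33477791]
165 [ 0.98195742  0.39441401 -0.76789522  2.17930761  0.41889866  0.71579911
 -1.90283797]
129.3 [ 0.72308203  0.35097974 -0.54173619  2.1756536   0.28508263  0.68201928
 -2.47066148]
14.675 [ 0.39919045 -0.21604427  0.16997928] [-3.14145694e+00 -8.62847691e-05  3.16476285e-01] 0.7009080616094255 [ 1.20580843  0.26929748 -0.92408675  2.04395408  0.26396771  0.94962207
 -1.1108814 ]
```

View pics/d.png

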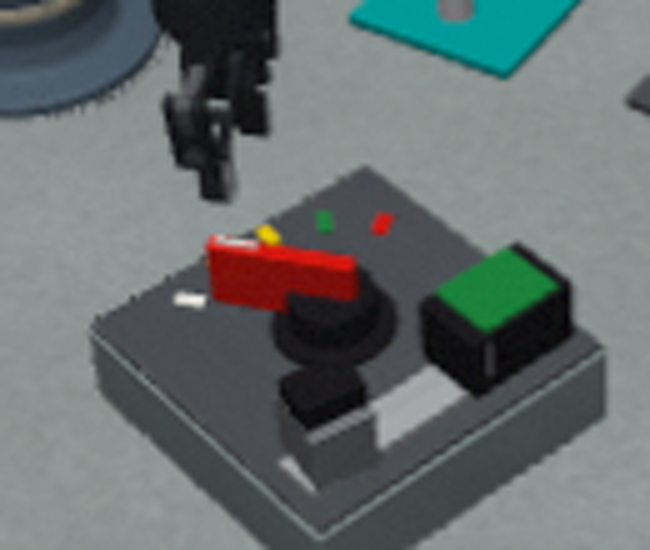

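The trigger is back out, with orange pixels identical to the start. The fingers straddle the lever line. Next I'll descend, pinch, and turn in short arcs.

```bash
python3 - <<'E'
from plant import robot
from h import *
ax=np.array([.4513,-.1992]); pt=lambda th:[*(ax+.055*np.array([np.cos(th),np.sin(th)])),.067]
t0=np.radians(198.1)
print(robot.move_straight(pt(t0),vel=.12,contact_N=8)); s=robot.sense(); print(s["t"],s["tcp_pos"],s["wrist_force"])
if s["tcp_pos"][2]<.072:
    robot.grip(0.0,40); s=robot.sense(); print("grip",s["t"],s["opening"],s["gripper_force"],s["wrist_force"])
    if s["opening"]>.08:
        for a in np.arange(.2,1.21,.2):
            th=t0-a; robot.move_straight(pt(th),vel=.025,attitude=[np.pi,0,th-np.pi])
            s=robot.sense(); print(round(a,1),round(s["t"],2),s["wrist_force"].round(1) if hasattr(s["wrist_force"],"round") else s["wrist_force"],round(s["opening"],3),round(s["gripper_force"],1),np.round(s["tcp_pos"],4),np.round(s["tcp_rot"][2],3))
            if np.linalg.norm(s["wrist_force"])>60: break
f=robot.grab_frame("scene"); t=robot.grab_frame("top"); np.savez("pics/scene5.npz",**f); np.savez("pics/top5.npz",**t)
g=lambda f,x,y:cv2.resize(cv2.cvtColor(f["image"][y:y+110,x:x+100],cv2.COLOR_RGB2BGR),(400,440),interpolation=cv2.INTER_CUBIC)
cv2.imwrite("pics/e.png",np.hstack([g(f,215,180),g(t,340,165)]))
E
```

```text
False
15.7333 [ 0.39965471 -0.2164213   0.06755061] [-1.04894642  0.37584331  0.61686444]
grip 16.2083 0.15673852418740392 42.99513638019562 [-0.91622358 -0.62726603  6.04039959]
0.2 16.8 [-2.4 -2.2  7.5] 0.157 43.5 [ 0.3968 -0.206   0.0674] 0.117
0.4 17.39 [-2.  -0.8  6.9] 0.161 43.5 [ 0.3966 -0.195   0.0674] -0.083
0.6 17.98 [-1.7 -1.3  8.3] 0.16 43.5 [ 0.3985 -0.1842  0.0674] -0.283
0.8 18.57 [-3.3  0.   7.7] 0.158 43.6 [ 0.4026 -0.174   0.0673] -0.483
1.0 19.17 [-2.3 -1.1  7.7] 0.158 43.5 [ 0.4086 -0.1649  0.0673] -0.683
1.2 19.76 [-2.4 -1.7  8.6] 0.156 43.6 [ 0.4163 -0.1571  0.0673] -0.883
```

View pics/e.png

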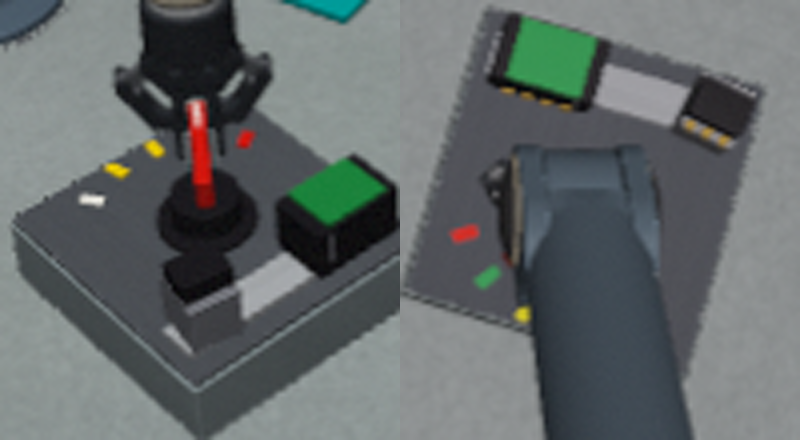

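The lever is held in the pinch. In the scene crop it lies between the second yellow mark (155,148) and the red mark (245,138), covering the green one. I'll do one numeric check of its angle, then hand in if it's good.

```bash
python3 - <<'E'
from plant import robot
from h import *
robot.sleep(.3); f=robot.grab_frame("scene"); C=cloud(f); H=hsv(f)
m=((cv2.inRange(H,(0,150,60),(6,255,255))|cv2.inRange(H,(174,150,60),(180,255,255)))>0)&(C[...,2]>.085)&(C[...,2]<.14)
P=C[m]; k=(np.hypot(P[:,0]-.4513,P[:,1]+.1992)<.1); P=P[k]
v=np.median(P[np.hypot(P[:,0]-.4513,P[:,1]+.1992)>.03,:2],0)-[.4513,-.1992]
th=np.degrees(np.arctan2(v[1],v[0])); d=np.radians(198.1-th); s=robot.sense()
print(len(P),th,"dial",d,s["gripper_force"],np.abs(s["joint_velocities"]).max(),s["t"])
if 1.1<d<1.3: print(robot.close_job())
E
```

```text
107 126.89198368528211 dial 1.2428143385056658 43.59320104122162 0.001299480255536739 20.2083
the job is handed in; nothing more can be done
None
```

The job is handed in at about 20 s. The scanner trigger was pulled fully in on the second try (the first squeeze closed over the top of it) and sprang back out. The lever was held in the pinch at the green mark, at 1.20 rad by tool yaw and 1.24 rad by camera. I have not seen the verdict.

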